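# Seat the grating disc of a chocolate grater on its drive pins

## Task

Fit the grating disc in the open chocolate grater: with a fingertip against one of its white wings, push the disc round until the two notches in its rim are over the two brass drive pins, then press the hub down until the disc is fully home on the pins. Do not lift or force the disc, and leave everything else on the table where it stands.

Things in the scene. Friction and masses are not known exactly. Their poses are not given: they have to be found in the camera images.
- disc: Grating disc: steel, 190 mm across, 4 mm thick, level in the grater's open chamber; origin on its axis at its underside, x towards one of its two notches, z up. It turns either way about the upright shaft (friction about 0.12 N m, stays where left). White hub in the middle, two white wings along its +y and -y; nothing else stands above the plate (the grating holes are only marks).
- hub (a point): centre of the flat top of the hub (52 mm across, red cap), on the disc's axis, 28 mm above the disc's underside (24 mm above the plate): the place to press
- notch_a (a point): one of two like notches in the rim, opposite each other: 22 mm wide, 17 mm deep, open at the rim, a red bar on the plate just inward of each. The point lies on the notch's centre line, 92 mm from the axis, at the plate's top (on the disc's +x side)
- notch_b (a point): the same point of the opposite notch (on the disc's -x side)
- pin_a (a point): top of one of two like upright brass drive pins, opposite each other: 14 mm thick, domed, 92 mm from the axis, on the grey ejector plate under the disc; they cannot turn (brake on). At the start the disc lies on them and only their outer edges and 26 mm wide brass feet show beyond the disc's rim. Either notch fits either pin: a quarter turn at most
- pin_b (a point): top of the opposite drive pin. A notch is over a pin when their two points coincide seen from above
- wing_left (a point): mid-length of the top of the wing on the disc's +y side, 46 mm from the axis, 18 mm above the plate. The wing is 10 mm thick, upright-sided, and runs radially from the hub to 64 mm from the axis
- wing_right (a point): the same point of the like wing on the disc's -y side
- seat (a joint): how far the disc has gone down the shaft, m: 0 at the start, lying on the pins; 0.010 fully home; negative if lifted. A tight O-ring holds its height: even with the notches over the pins it does not drop by itself but must be pressed with about 6 to 9 N, and it then stays down. With the plate still over the pins it stays up
- grater: chocolate grater, fixed: white base 250 x 240 mm, round aluminium chamber on top (inside 226, outside 242 mm across, rim 190 mm above the table, level with the raised disc's plate), lid off; origin under the shaft at table height; chute to -x, ending 200 mm out over a fixed steel bowl. Lid catches and hinge block outside the chamber are lower
- pusher: loose white feed pusher standing beside the grater, 88 mm across, 145 mm tall; origin under its centre. Leave alone
- egg: loose small foil egg in a pink cup, 62 mm across, 84 mm tall; origin under its centre. Leave alone
- bar: loose wrapped chocolate bar 90 x 50 x 26 mm; origin under its centre. Leave alone
- brush: loose cleaning brush 190 mm long, lying on the right of the grater; origin at its underside. Leave alone
- spatula: loose spatula 240 mm long lying to the robot's right; origin at its underside. Leave alone

How it is judged:
At the end, for the whole second after the job is handed in: The disc is down on its shaft by at least 8.5 mm of the 10 mm, its notches round the drive pins (centres within 6 mm seen from above), at rest (value of joint seat above 0.0085 m and horizontal distance between any of notch_a, notch_b and pin_a below 0.006 m and angular speed of disc below 0.05 rad/s); the robot touches nothing.
It fails at once if the disc is lifted off the pins by more than 6 mm (value of joint seat below -0.006 m).
It fails at once if the disc is forced: more than 60 N between fingers and disc (contact force between the fingers and disc above 60 N).
It fails at once if the feed pusher, egg, bar, brush or spatula is moved more than 20 mm (distance of any of pusher, egg, bar, brush, spatula from where it was at the start of the episode above 0.02 m).
It also fails if it takes over 58 s, if anything falls off the work surface, if the arm or the gripper's body presses on something with over 40 N, if the wrist force passes 120 N, or if a joint passes its speed limit or range.

## Robot

A 7-joint arm with a two-finger parallel gripper is mounted at the origin on the work surface. World frame = base frame: x ahead of the robot, y to its left, z up, the work surface at z = 0. Lengths are in m, angles in rad, forces in N, time in s.
With the tool pointing down it reaches from about 0.35 to 0.9 m from the base axis. Payload 8.1 kg.
Tool frame: the origin (TCP) lies at the very end of the fingers, on their centre line; the grasp point (between the pads) lies 19 mm behind it; z points along the fingers, y is the direction in which the jaws open and shut (so a half turn about z gives the same grasp; the last joint's range is limited). The gripper opens to 92 mm and grips with 3 to 60 N. Pads are 19 mm wide; open, the fingers measure 130 mm over their backs; the gripper's body (75 mm by 190 mm) begins 47 mm behind the grasp point.
Start: joints at [-1.305, 0.434, 0.025, 1.573, -0.012, 1.134, -0.075], TCP at [0.225, 0.583, 0.227] pointing down, gripper open.
Joint ranges: [-2.62, 2.62], [-0.44, 2.09], [-1.27, 1.32], [0.08, 2.57], [-1.32, 4.46], [0.12, 2], [-2.74, 2.74]. Speed limits (rad/s): [2.22, 2.22, 3.01, 3.01, 3.14, 3.14, 3.14].

## Interface

Orientations are given as a rotation vector (axis times angle).
In Python, from cell import observe, get_image, sign_off gives the robot as it stands.
- The arm moves only by the tool arm_command, never from a script. Its argument "deltas" is a list of rows, each an object with "xyz": the shift along the tool's x, y, z in cm, a list of three; "turn": the turn about the tool's z in degrees; "jaw": the closure in counts, from 0 (fully open) to 255 (shut). A call has 1 to 5 rows; each row is the pose to reach, as a shift and turn from the pose measured when the call began, along the tool's axes at that moment; what a row does not reach only later rows make up. A row lasts 1/12 s, in which the tool goes at most 41.7 mm and 7.16 degrees, less where a joint would pass 70% of its speed; a pose out of reach is approached as far as the arm can. A call with a gripper value outside its range is refused whole. The fingers move at their own pace and stop on an object; "force" is the grip in N (left out, the last holds). Time passes only in rows, so rows that repeat a pose let the fingers close. It gives the time, the measured TCP pose, the force and the opening at its end, in the units of the state.
- observe(): the state, without advancing time (a new reading comes with each control period).
- get_image(name): name is "scene" or "top"; returns a dict with "frame" (384x512x3 uint8, red, green, blue), "depth" (384x512 float32, m along the optical axis (not along the pixel's ray), 0 where there is no reading), "camera_matrix" (3x3 intrinsics, pixels), "cam_to_world" (4x4, takes a point from camera to world coordinates). Camera axes: x right, y up, looking along -z (the intrinsics and any distortion apply to the point x, -y, -z); pixel columns grow to the right and rows downward; lengths in m; the calibration is good to about 2 mm. A picture is of the moment at which its call begins.
- sign_off(): hands the job in, once; it reports no verdict.
The state is a dict: "clock": time; "joints": joint angles; "dq": joint speeds; "joint_efforts": joint torques, N m; "position": TCP position; "ee_rot": TCP orientation; "force": force on the tool from outside, world axes, zero at the start; "ft_torque": the same for the moment, N m; "width": opening from 0.0 (shut) to 1.0 (fully open).
Only numpy, scipy, OpenCV 4.12 (cv2) and the standard library are available. Lean on these libraries where they do the work, as an engineer would, in place of code of your own. Each camera call takes 0.05 s, during which the arm holds its last target.

## Working session

There is one attempt and no reset: what is moved stays moved. The work goes in short steps, Python scripts to look and compute and a tool call to move; the robot and the scene stay as the last step left them, time stands still between calls to the robot, and variables do not carry over. Pictures are saved under pics/ and viewed, and the job is handed in when it is done.

Besides the shell and the picture viewer there is one more tool, called after "Call:" by a JSON object that holds its "method" and its "body". arm_command: Moves the arm, as the interface text tells. Its arguments: {"type":"object","properties":{"deltas":{"type":"array","items":{"type":"object","properties":{"xyz":{"type":"array","items":{"type":"number"}},"turn":{"type":"number"},"jaw":{"type":"number"}}}},"force":{"type":"number"}},"required":["deltas"]}

```bash
mkdir -p pics; python3 - <<'E'
from cell import observe,get_image
import cv2,numpy as np
print(observe())
for n in("scene","top"):
    d=get_image(n); cv2.imwrite(f"pics/{n}0.png",d["frame"][:,:,::-1])
    np.savez(f"{n}0.npz",**d); print(d["camera_matrix"],d["cam_to_world"])
E
```

```text
{'clock': 0.0, 'joints': array([-1.3046009 ,  0.4352208 ,  0.02499422,  1.57412094, -0.01156006,
        1.13398006, -0.07510268]), 'dq': array([-1.26224267e-03, -1.27979605e-03,  1.28029698e-03, -1.04092910e-03,
        1.51482264e-04,  1.14390349e-03,  2.62059503e-05]), 'joint_efforts': array([ 3.75898862e-04, -6.67847872e+01,  9.84749347e-01, -3.14457572e+01,
       -6.07067370e-02,  4.29645984e-02,  1.51714930e-04]), 'position': array([0.22519927, 0.58246348, 0.22593736]), 'ee_rot': array([-5.76121972e-01, -3.08820885e+00,  2.48476035e-03]), 'force': array([ 0.41066346, -0.22641062, -0.19715494]), 'ft_torque': array([ 0.03279765, -0.02819934,  0.01051352]), 'width': 0.9991077546353447}
[[439.21358632   0.         250.969791  ]
 [  0.         439.21358632 188.2661299 ]
 [  0.           0.           1.        ]] [[ 0.41505505 -0.56910917  0.70981974  1.45675645]
 [ 0.90978951  0.26264454 -0.32140457 -0.43052301]
 [-0.00351599  0.77918714  0.62678149  0.90939088]
 [ 0.          0.          0.          1.        ]]
[[370.22091047   0.         250.37722063]
 [  0.         370.22091047 192.23525038]
 [  0.           0.           1.        ]] [[-2.42782276e-02  9.94314062e-01 -1.03682757e-01  4.92707135e-01]
 [-9.99702702e-01 -2.43809459e-02  2.76731969e-04 -3.21678152e-02]
 [-2.25272520e-03  1.03658651e-01  9.94610381e-01  1.11270279e+00]
 [ 0.00000000e+00  0.00000000e+00  0.00000000e+00  1.00000000e+00]]
```

View pics/scene0.png

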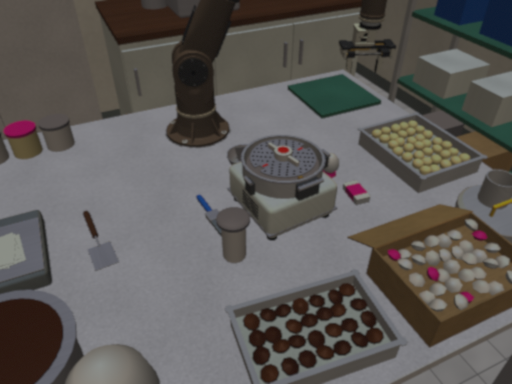

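View pics/top0.png

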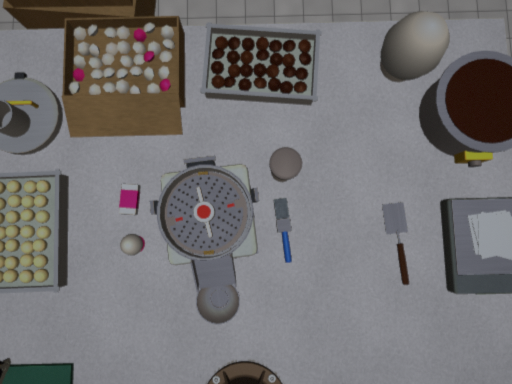

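The top view shows the hub at about (204,212), wing tips near (198,190) and (210,235), and red bars near (180,219) and (231,206). There is brass near (204,173) and (209,252). Next I'll measure these.

```bash
cat > h.py <<'E'
import numpy as np,cv2
from cell import observe,get_image
def ray(d,u,v,z):
    K=d["camera_matrix"];T=d["cam_to_world"]
    r=T[:3,:3]@np.array([(u-K[0,2])/K[0,0],-(v-K[1,2])/K[1,1],-1]);o=T[:3,3]
    return o+r*(z-o[2])/r[2]
def blobs(m,amin=4):
    n,l,s,c=cv2.connectedComponentsWithStats(m.astype(np.uint8),connectivity=8)
    return [(c[i],s[i,4]) for i in range(1,n) if s[i,4]>=amin]
E
python3 - <<'E'
from h import *
d=get_image("top");f=d["frame"];cv2.imwrite("pics/crop.png",cv2.resize(f[145:275,140:270,::-1],(780,780)[:2],interpolation=cv2.INTER_CUBIC)[:600] if 0 else cv2.resize(f[150:270,130:280,::-1],(750,600),interpolation=cv2.INTER_CUBIC))
hsv=cv2.cvtColor(f,cv2.COLOR_RGB2HSV);H,S,V=[hsv[...,i].astype(int) for i in range(3)]
roi=np.zeros(H.shape,bool);roi[155:265,150:260]=1
red=roi&((H<6)|(H>172))&(S>110)&(V>60)
br=roi&(H>=8)&(H<28)&(S>90)
print("red");
for c,a in blobs(red):print(c,a,ray(d,*c,.19),ray(d,*c,.214))
print("brass")
for c,a in blobs(br,3):print(c,a,ray(d,*c,.186))
for c,a in blobs(roi&(S<40)&(V>150)):print('white',c,a,ray(d,*c,.208))
u,v=204,212
print("depth hub",d["depth"][205:220:3,198:212:3])
s=get_image("scene");f=s["frame"];cv2.imwrite("pics/crops.png",cv2.resize(f[130:205,225:345,::-1],(800,500),interpolation=cv2.INTER_CUBIC))
E
```

```text
red
[230. 205.] 21 [0.55810261 0.01922328 0.19      ] [0.55640164 0.01788657 0.214     ]
[203.16666667 211.19565217] 138 [0.54426475 0.08640065 0.19      ] [0.54292371 0.08331662 0.214     ]
[178.85 218.65] 20 [0.52719011 0.14711479 0.19      ] [0.52629319 0.14245156 0.214     ]
brass
[202.56 172.44] 25 [0.64264683 0.08736526 0.186     ]
[208.61290323 251.83870968] 31 [0.44352592 0.07454412 0.186     ]
white [240.08510638 173.5106383 ] 47 [ 0.63412919 -0.00813353  0.208     ]
white [203.46428571 211.38690476] 168 [0.54277366 0.08336529 0.208     ]
white [155.75 258.75] 4 [0.43128398 0.19977896 0.208     ]
white [163.83333333 262.16666667] 6 [0.42268195 0.18026858 0.208     ]
depth hub [[0.9022682  0.89810765 0.89793754 0.9015129  0.9023966 ]
 [0.90111125 0.901448   0.8972704  0.899879   0.90062743]
 [0.89656985 0.89715874 0.89753747 0.8976247  0.8974837 ]
 [0.8977212  0.897287   0.89683414 0.8972813  0.89727885]
 [0.89540267 0.89621097 0.8959291  0.89653933 0.8962104 ]]
```

View pics/crop.png

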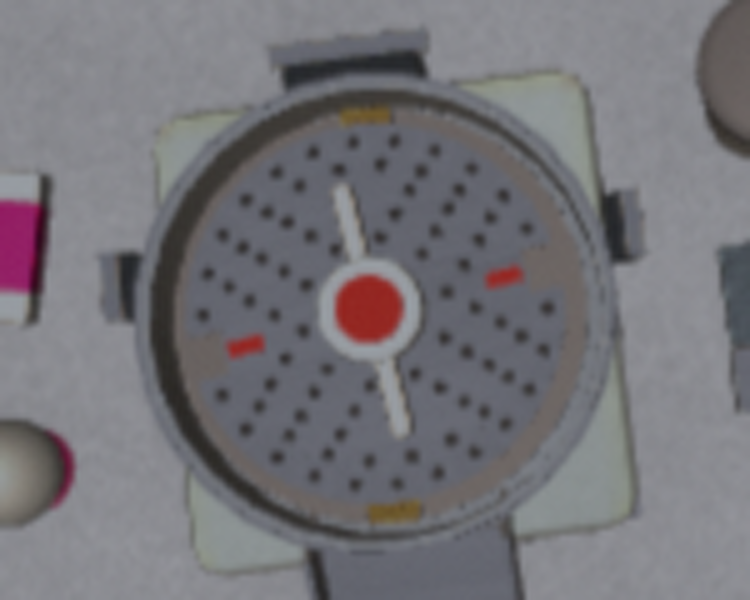

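View pics/crops.png

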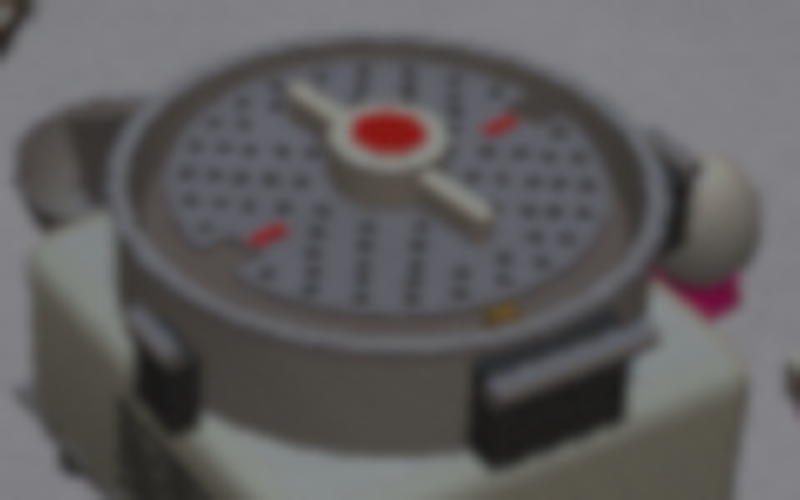

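The two bars centre on the hub: midpoint (0.5426, 0.0832) against hub (0.5429, 0.0833). Their line is at 103.6°/−76.4° and the pins are at about 3.7°, so the disc needs about +80° CCW. The wings sit at 13.6° and 193.6°. I'll push the near wing (193.6°) from its clockwise side with closed fingers.

```bash
cat >> h.py <<'E'
from scipy.spatial.transform import Rotation as R
def go(p,yaw=None):
    s=observe();M=R.from_rotvec(s["ee_rot"]).as_matrix()
    d=M.T@(np.array(p)-s["position"])*100
    y0=np.degrees(np.arctan2(M[1,1],M[0,1]))
    print("t",s["clock"],"pos",s["position"].round(4),"yaw",y0.round(2),"tilt",M[:,2].round(3),"F",s["force"].round(1),"q",s["joints"].round(2))
    print("cm",d.round(2),"turn",None if yaw is None else round(-(yaw-y0),2))
def er(a): a=np.radians(a);return np.array([np.cos(a),np.sin(a),0])
AX=np.array([.5428,.0832,0])
E
python3 - <<'E'
from h import *
p=AX+.046*er(193.6)-.034*er(283.6); p[2]=.26
print(p);go(p,-76.4)
E
```

```text
[0.49009496 0.10543014 0.26      ]
t 0.2 pos [0.2252 0.5827 0.2263] yaw 68.86 tilt [-0.    -0.001 -1.   ] F [ 0.6 -0.1 -0.8] q [-1.3   0.43  0.02  1.57 -0.01  1.13 -0.08]
cm [-41.91 -34.97  -3.34] turn 145.26
```

Call:
{"method": "arm_command", "body": {"deltas": [{"xyz": [0,0,-3.4],"turn": 7,"jaw": 255},{"xyz": [-3,-2.5,-3.6],"turn": 14,"jaw": 255},{"xyz": [-6,-5,-3.6],"turn": 21,"jaw": 255},{"xyz": [-9,-7.5,-3.6],"turn": 28,"jaw": 255},{"xyz": [-12,-10,-3.6],"turn": 35,"jaw": 255}], "force": 20}}

```text
clock: 0.62
position: [0.3016, 0.4446, 0.2624]
ee_rot: [1.486, 2.768, -0.001]
force: [0.7, -0.2, 0.8]
width: 0.688
```

```bash
python3 -c "
from h import *
go([.4901,.1054,.26],-76.4)"
```

```text
t 0.6167 pos [0.3016 0.4446 0.2624] yaw 33.54 tilt [-0.    -0.001 -1.   ] F [ 0.7 -0.2  0.8] q [-1.22  0.26  0.19  1.75 -0.05  1.14 -0.43]
cm [-38.68  -3.03   0.26] turn 109.94
```

Call:
{"method": "arm_command", "body": {"deltas": [{"xyz": [-3.5,-0.3,0],"turn": 7},{"xyz": [-7,-0.6,0],"turn": 14},{"xyz": [-10.5,-0.8,0],"turn": 21},{"xyz": [-14,-1.1,0],"turn": 28},{"xyz": [-17.5,-1.4,0],"turn": 35}]}}

```text
schema error: expected keys xyz, turn, jaw
```

```bash
python3 -c "
from h import *
go([.4901,.1054,.26],-76.4)"
```

```text
t 0.6167 pos [0.3016 0.4446 0.2624] yaw 33.54 tilt [-0.    -0.001 -1.   ] F [ 0.7 -0.2  0.8] q [-1.22  0.26  0.19  1.75 -0.05  1.14 -0.43]
cm [-38.68  -3.03   0.26] turn 109.94
```

Call:
{"method": "arm_command", "body": {"deltas": [{"xyz": [-3.5,-0.3,0],"turn": 7,"jaw": 255},{"xyz": [-7,-0.6,0],"turn": 14,"jaw": 255},{"xyz": [-10.5,-0.8,0],"turn": 21,"jaw": 255},{"xyz": [-14,-1.1,0],"turn": 28,"jaw": 255},{"xyz": [-17.5,-1.4,0],"turn": 35,"jaw": 255}]}}

```text
clock: 1.03
position: [0.3871, 0.2893, 0.2625]
ee_rot: [2.256, 2.186, -0.001]
force: [0.8, 0.4, -0.1]
width: 0.324
```

```bash
python3 -c "
from h import *
go([.4901,.1054,.26],-76.4)"
```

```text
t 1.0333 pos [0.3871 0.2893 0.2625] yaw -1.8 tilt [-0. -0. -1.] F [ 0.8  0.4 -0.1] q [-1.07  0.17  0.37  1.88 -0.07  1.11 -0.7 ]
cm [-18.06  10.87   0.25] turn 74.6
```

Call:
{"method": "arm_command", "body": {"deltas": [{"xyz": [-3,1.8,0],"turn": 7,"jaw": 255},{"xyz": [-6,3.6,0],"turn": 14,"jaw": 255},{"xyz": [-9,5.4,0],"turn": 21,"jaw": 255},{"xyz": [-12,7.2,0],"turn": 28,"jaw": 255},{"xyz": [-14,8.4,0],"turn": 35,"jaw": 255}]}}

```text
clock: 1.45
position: [0.4678, 0.1433, 0.2628]
ee_rot: [2.814, 1.394, 0.0]
force: [0.3, 0.1, 0.6]
width: 0.013
```

```bash
python3 -c "
from h import *
go([.4901,.1054,.26],-76.4)"
```

```text
t 1.45 pos [0.4678 0.1433 0.2628] yaw -37.31 tilt [ 0.    -0.001 -1.   ] F [0.3 0.1 0.6] q [-0.89  0.18  0.57  1.87 -0.11  1.11 -0.92]
cm [-1.66  4.07  0.29] turn 39.09
```

Call:
{"method": "arm_command", "body": {"deltas": [{"xyz": [-0.4,1,0],"turn": 7,"jaw": 255},{"xyz": [-0.8,2,0],"turn": 14,"jaw": 255},{"xyz": [-1.2,3,0],"turn": 21,"jaw": 255},{"xyz": [-1.7,4.1,0],"turn": 28,"jaw": 255},{"xyz": [-1.7,4.1,0],"turn": 35,"jaw": 255}]}}

```text
clock: 1.87
position: [0.491, 0.1025, 0.263]
ee_rot: [3.105, 0.469, 0.002]
force: [-0.2, -0.4, 0.1]
width: 0.007
```

```bash
python3 -c "
from h import *
go([.4901,.1054,.26],-76.4)
for n in ('top','scene'):
    d=get_image(n);f=d['frame'][:,:,::-1]
    c=f[140:290,130:290] if n=='top' else f[60:210,200:360]
    cv2.imwrite('pics/%s1.png'%n,cv2.resize(c,(640,600),interpolation=cv2.INTER_CUBIC))
"
```

```text
t 1.8667 pos [0.491  0.1025 0.263 ] yaw -72.82 tilt [ 0.001 -0.002 -1.   ] F [-0.2 -0.4  0.1] q [-0.89  0.22  0.7   1.86 -0.15  1.12 -1.4 ]
cm [ 0.   -0.31  0.3 ] turn 3.58
```

View pics/top1.png

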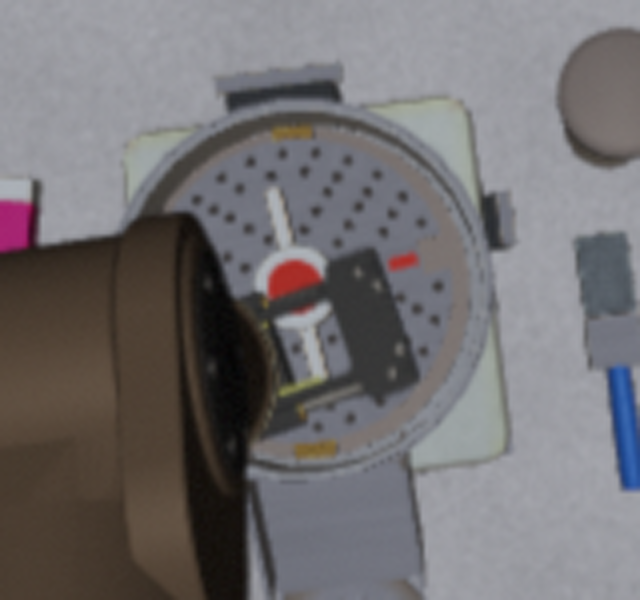

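View pics/scene1.png

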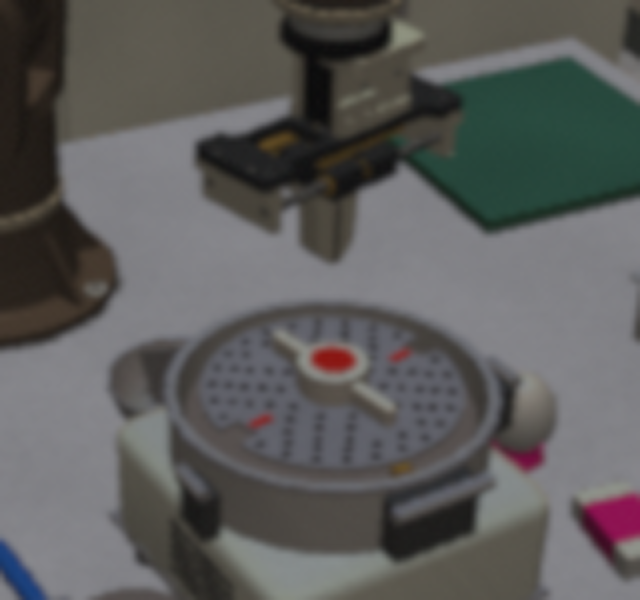

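The gripper is closed just above the chamber on the +y side of the near wing, with both wings clear. Next I'll descend.

Call:
{"method": "arm_command", "body": {"deltas": [{"xyz": [0,-0.3,1.5],"turn": 3.6,"jaw": 255},{"xyz": [0,-0.3,3],"turn": 3.6,"jaw": 255},{"xyz": [0,-0.3,4.5],"turn": 3.6,"jaw": 255},{"xyz": [0,-0.3,6],"turn": 3.6,"jaw": 255},{"xyz": [0,-0.3,6.5],"turn": 3.6,"jaw": 255}]}}

```text
clock: 2.38
position: [0.4879, 0.1077, 0.1959]
ee_rot: [3.116, 0.388, -0.004]
force: [0.2, 0.2, 1.1]
width: 0.008
```

```bash
python3 -c "
from h import *
go([.4901,.1054,.198],-76.4)
for n in ('top','scene'):
    d=get_image(n);f=d['frame'][:,:,::-1]
    c=f[140:290,130:290] if n=='top' else f[90:210,220:348]
    cv2.imwrite('pics/%s2.png'%n,cv2.resize(c,(640,600),interpolation=cv2.INTER_CUBIC))
"
```

```text
t 2.3833 pos [0.4879 0.1077 0.1959] yaw -75.79 tilt [-0.002 -0.002 -1.   ] F [0.2 0.2 1.1] q [-0.86  0.3   0.68  1.95 -0.22  0.97 -1.39]
cm [ 0.16  0.28 -0.21] turn 0.61
```

View pics/scene2.png

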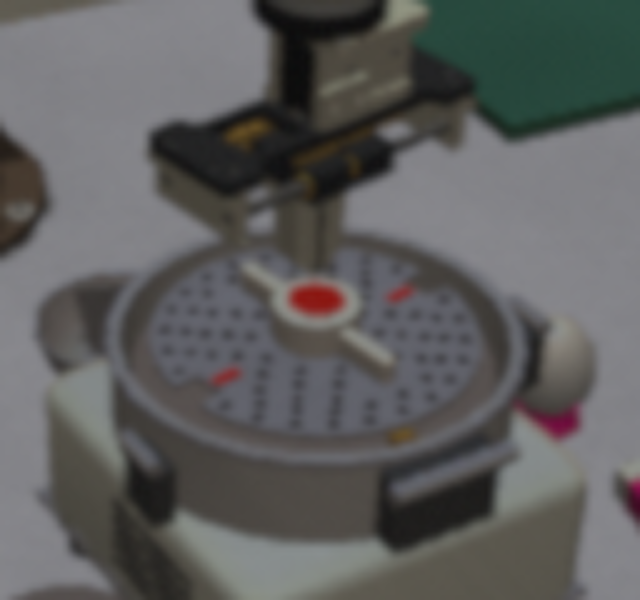

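Call:
{"method": "arm_command", "body": {"deltas": [{"xyz": [0.1,0.5,-0.2],"turn": 0.6,"jaw": 255},{"xyz": [0.15,0.9,-0.2],"turn": 0.6,"jaw": 255},{"xyz": [0.15,1.2,-0.2],"turn": 0.6,"jaw": 255},{"xyz": [0.15,1.3,-0.2],"turn": 0.6,"jaw": 255}]}}

```text
clock: 2.82
position: [0.4938, 0.0944, 0.1998]
ee_rot: [3.119, 0.368, -0.001]
force: [0.3, 0.2, -0.2]
width: 0.005
```

```bash
cat >> h.py <<'E'
def arc(al,extra=0.0,z=.198):
    # tool-frame rows for turning CCW by al deg in 5 rows about AX
    s=observe();M=R.from_rotvec(s["ee_rot"]).as_matrix()
    ax=AX.copy();ax[2]=s["position"][2]
    a=M.T@(ax-s["position"])*100
    ph=np.degrees(np.arctan2(*(s["position"]-ax)[[1,0]]))
    print("axis in tool",a.round(2),"centre bearing",(ph%360).round(1))
    for k in range(1,6):
        t=np.radians(-al*k/5);c,n=np.cos(t),np.sin(t)
        q=a[:2]-np.array([[c,-n],[n,c]])@a[:2]
        print(k,q.round(2),round(-al*k/5,1))
E
python3 -c "
from h import *
go([.4901,.1054,.198],-76.4);arc(25)
"
```

```text
t 2.8167 pos [0.4938 0.0944 0.1998] yaw -76.56 tilt [-0.    -0.001 -1.   ] F [ 0.3  0.2 -0.2] q [-0.84  0.3   0.69  1.94 -0.23  0.98 -1.38]
cm [-0.1  -1.16  0.18] turn -0.16
axis in tool [4.51 2.23 0.  ] centre bearing 167.2
1 [-0.18  0.4 ] -5.0
2 [-0.32  0.82] -10.0
3 [-0.42  1.24] -15.0
4 [-0.49  1.68] -20.0
5 [-0.52  2.11] -25.0
```

Call:
{"method": "arm_command", "body": {"deltas": [{"xyz": [-0.18,0.4,0.1],"turn": -5,"jaw": 255},{"xyz": [-0.32,0.82,0.1],"turn": -10,"jaw": 255},{"xyz": [-0.42,1.24,0.1],"turn": -15,"jaw": 255},{"xyz": [-0.49,1.68,0.1],"turn": -20,"jaw": 255},{"xyz": [-0.52,2.11,0.1],"turn": -25,"jaw": 255}]}}

```text
clock: 3.23
position: [0.4936, 0.0732, 0.1992]
ee_rot: [2.964, 1.042, -0.0]
force: [-0.4, 3.7, 0.8]
width: 0.007
```

```bash
python3 -c "
from h import *
go([.4901,.1054,.198],-76.4);arc(25)
for n in ('top','scene'):
    d=get_image(n);f=d['frame'][:,:,::-1]
    c=f[140:290,130:290] if n=='top' else f[90:210,220:348]
    cv2.imwrite('pics/%s3.png'%n,cv2.resize(c,(640,600),interpolation=cv2.INTER_CUBIC))
"
```

```text
t 3.2333 pos [0.4936 0.0732 0.1992] yaw -51.26 tilt [-0. -0. -1.] F [-0.4  3.7  0.8] q [-0.73  0.28  0.6   1.95 -0.19  0.97 -0.94]
cm [ 1.74 -2.73  0.12] turn 25.14
axis in tool [ 4.46  2.3  -0.  ] centre bearing 191.4
1 [-0.18  0.4 ] -5.0
2 [-0.33  0.81] -10.0
3 [-0.44  1.23] -15.0
4 [-0.52  1.66] -20.0
5 [-0.56  2.1 ] -25.0
```

View pics/scene3.png

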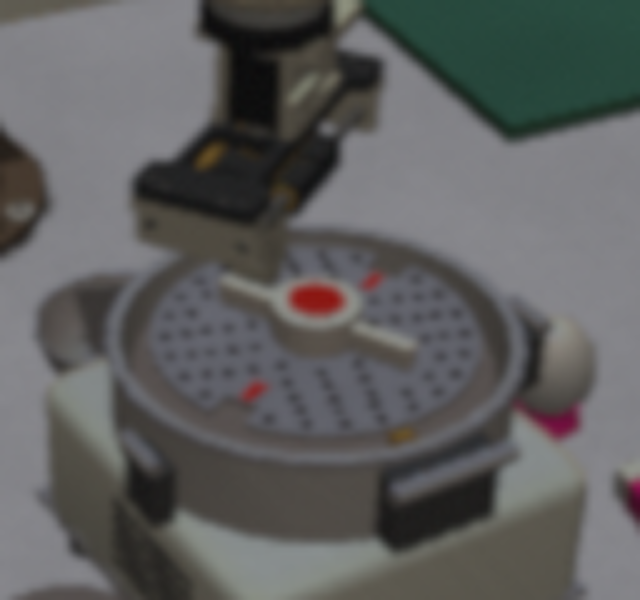

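View pics/top3.png

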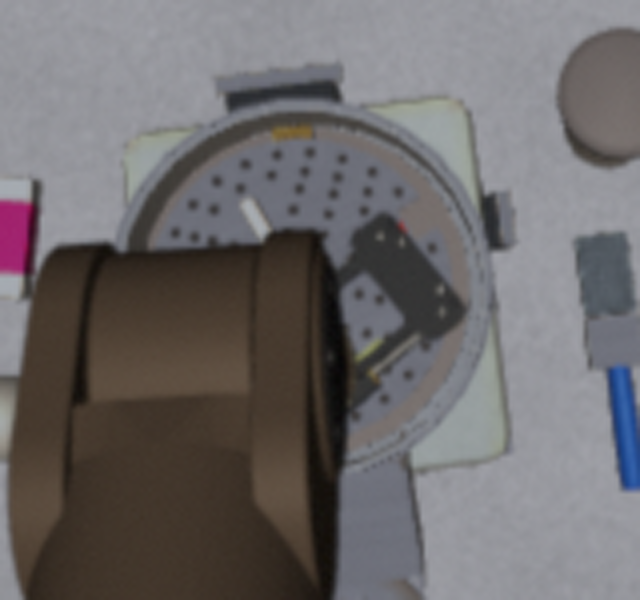

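The disc is turning at about 3.7 N, with the front bar now near (271,168) in the scene image. Continuing.

Call:
{"method": "arm_command", "body": {"deltas": [{"xyz": [-0.18,0.4,0.1],"turn": -5,"jaw": 255},{"xyz": [-0.33,0.81,0.1],"turn": -10,"jaw": 255},{"xyz": [-0.44,1.23,0.1],"turn": -15,"jaw": 255},{"xyz": [-0.52,1.66,0.1],"turn": -20,"jaw": 255},{"xyz": [-0.56,2.1,0.1],"turn": -25,"jaw": 255}]}}

```text
clock: 3.75
position: [0.5023, 0.0531, 0.1987]
ee_rot: [-2.67, -1.655, -0.0]
force: [-2.3, 3.4, 3.8]
width: 0.0
```

```bash
cat >> h.py <<'E'
def bars(n,zb=.19,zh=.214):
    d=get_image(n);f=d["frame"];hsv=cv2.cvtColor(f,cv2.COLOR_RGB2HSV);H,S,V=[hsv[...,i].astype(int) for i in range(3)]
    roi=np.zeros(H.shape,bool)
    if n=="top":roi[155:265,150:260]=1
    else:roi[135:195,235:335]=1
    m=roi&((H<6)|(H>176))&(S>100)&(V>60);hub=None;b=[]
    for c,a in blobs(m):
        p=ray(d,*c,zb);r=np.hypot(*(p-AX)[:2])
        if r<.04: hub=ray(d,*c,zh);print(n,"hub",hub.round(4),a)
        elif r<.09: b.append(p)
        if r>=.04: print(n,"bar",c.round(1),a,p.round(4),"r",r.round(4),"ang",np.degrees(np.arctan2(*(p-AX)[[1,0]])).round(1))
    if len(b)==2:
        v=b[1]-b[0];print(n,"line",(np.degrees(np.arctan2(v[1],v[0]))%180).round(2),"mid",((b[0]+b[1])/2).round(4))
    return d
E
python3 -c "
from h import *
go([.4901,.1054,.198],-76.4);arc(25);bars('scene')
"
```

```text
t 3.75 pos [0.5023 0.0531 0.1987] yaw -26.4 tilt [ 0.  0. -1.] F [-2.3  3.4  3.8] q [-0.62  0.28  0.51  1.93 -0.17  0.97 -0.49]
cm [ 4.14 -3.42  0.07] turn 50.0
axis in tool [4.5  2.28 0.  ] centre bearing 216.7
1 [-0.18  0.4 ] -5.0
2 [-0.33  0.82] -10.0
3 [-0.44  1.24] -15.0
4 [-0.51  1.68] -20.0
5 [-0.54  2.11] -25.0
scene bar [285.5 143.5] 4 [0.491  0.1208 0.19  ] r 0.064 ang 144.0
scene hub [0.5471 0.0813 0.214 ] 55
scene bar [279.  170.2] 10 [0.6022 0.0414 0.19  ] r 0.0727 ang -35.2
scene line 144.46 mid [0.5466 0.0811 0.19  ]
```

Call:
{"method": "arm_command", "body": {"deltas": [{"xyz": [-0.18,0.4,0],"turn": -5,"jaw": 255},{"xyz": [-0.33,0.82,0],"turn": -10,"jaw": 255},{"xyz": [-0.44,1.24,0],"turn": -15,"jaw": 255},{"xyz": [-0.51,1.68,0],"turn": -20,"jaw": 255},{"xyz": [-0.54,2.11,0],"turn": -25,"jaw": 255}]}}

```text
clock: 4.22
position: [0.5192, 0.0382, 0.1989]
ee_rot: [-2.243, -2.2, -0.0]
force: [-3.0, 0.5, 2.8]
width: 0.002
```

```bash
python3 -c "
from h import *
go([.4901,.1054,.198],-76.4);arc(10);d=bars('scene');e=bars('top')
for n,d in (('top',e),('scene',d)):
    f=d['frame'][:,:,::-1]
    c=f[140:290,130:290] if n=='top' else f[90:210,220:348]
    cv2.imwrite('pics/%s4.png'%n,cv2.resize(c,(640,600),interpolation=cv2.INTER_CUBIC))
"
```

```text
t 4.2167 pos [0.5192 0.0382 0.1989] yaw -1.12 tilt [-0.  0. -1.] F [-3.   0.5  2.8] q [-0.51  0.3   0.42  1.89 -0.15  0.98 -0.04]
cm [ 6.66 -3.04  0.09] turn 75.28
axis in tool [4.54 2.27 0.  ] centre bearing 242.3
1 [-0.08  0.16] -2.0
2 [-0.15  0.32] -4.0
3 [-0.21  0.49] -6.0
4 [-0.27  0.65] -8.0
5 [-0.33  0.82] -10.0
scene hub [0.5496 0.0813 0.214 ] 45
scene bar [289.6 169.8] 10 [0.6128 0.0687 0.19  ] r 0.0715 ang -11.7
```

View pics/scene4.png

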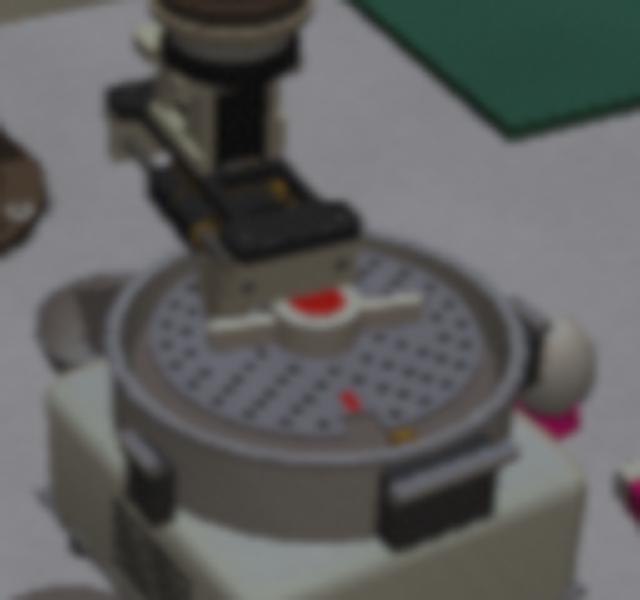

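View pics/top4.png

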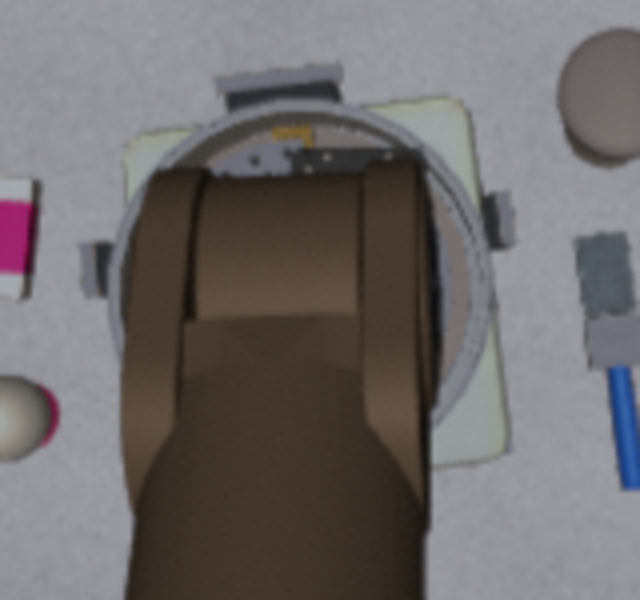

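The bar is now at about −10.7° after correcting for the scene camera's bias, so about 14° remain. I'll push 12° more.

Call:
{"method": "arm_command", "body": {"deltas": [{"xyz": [-0.12,0.24,0],"turn": -3,"jaw": 255},{"xyz": [-0.21,0.49,0],"turn": -6,"jaw": 255},{"xyz": [-0.3,0.74,0],"turn": -9,"jaw": 255},{"xyz": [-0.37,0.98,0],"turn": -12,"jaw": 255}]}}

```text
clock: 4.65
position: [0.5291, 0.0341, 0.199]
ee_rot: [2.008, 2.415, 0.0]
force: [-3.0, 1.2, 2.5]
width: 0.006
```

```bash
python3 -c "
from h import *
go([.4901,.1054,.198],-76.4);arc(10);d=bars('scene')
f=d['frame'][:,:,::-1]
c=f[140:190,265:325]
cv2.imwrite('pics/scene5.png',cv2.resize(c,(720,600),interpolation=cv2.INTER_CUBIC))
hsv=cv2.cvtColor(d['frame'],cv2.COLOR_RGB2HSV).astype(int);m=(hsv[...,0]>=8)&(hsv[...,0]<28)&(hsv[...,1]>90);m[:140]=0;m[190:]=0;m[:,:265]=0;m[:,325:]=0
for c,a in blobs(m):
  for z in(.17,.18,.19):
    p=ray(d,*c,z);print(c,a,z,p.round(4),np.degrees(np.arctan2(*(p-[.547,.0812,0])[[1,0]])))
"
```

```text
t 4.65 pos [0.5291 0.0341 0.199 ] yaw 10.52 tilt [ 0. -0. -1.] F [-3.   1.2  2.5] q [-0.46  0.31  0.38  1.86 -0.14  0.99  0.16]
cm [ 7.72 -2.53  0.09] turn 86.92
axis in tool [ 4.58  2.25 -0.  ] centre bearing 254.4
1 [-0.08  0.16] -2.0
2 [-0.15  0.32] -4.0
3 [-0.21  0.49] -6.0
4 [-0.27  0.66] -8.0
5 [-0.32  0.83] -10.0
scene hub [0.5549 0.083  0.214 ] 23
scene bar [294.4 168.8] 11 [0.6143 0.0829 0.19  ] r 0.0715 ang -0.3
[299.83333333 176.08333333] 12 0.17 [0.6272 0.0944 0.17  ] 9.345604952218292
[299.83333333 176.08333333] 12 0.18 [0.6384 0.0873 0.18  ] 3.8152649137103545
[299.83333333 176.08333333] 12 0.19 [0.6496 0.0802 0.19  ] -0.5610174883854432
```

View pics/scene5.png

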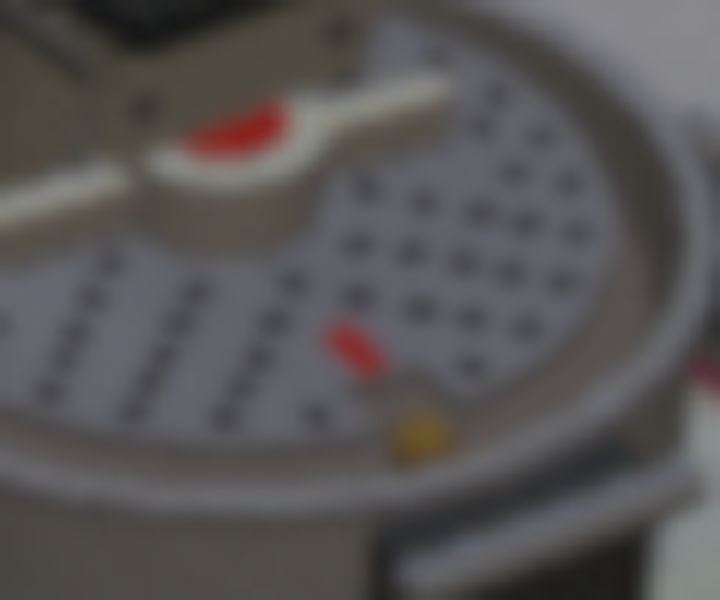

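The notch has uncovered the pin's dome; the bar is at about 1.5° and the pin at about 3.7°. I'll push 2° more, then back off and lift away for a clear top view.

Call:
{"method": "arm_command", "body": {"deltas": [{"xyz": [-0.04,0.08,0],"turn": -1,"jaw": 255},{"xyz": [-0.08,0.16,0],"turn": -2,"jaw": 255},{"xyz": [-0.08,0.16,0],"turn": -2,"jaw": 255}]}}

```text
clock: 4.95
position: [0.5313, 0.0335, 0.199]
ee_rot: [1.962, 2.452, 0.0]
force: [-2.7, 0.6, 1.6]
width: 0.007
```

```bash
python3 -c "
from h import *
go([.4901,.1054,.198],-76.4);bars('scene')"
```

```text
t 4.95 pos [0.5313 0.0335 0.199 ] yaw 12.67 tilt [ 0.001 -0.    -1.   ] F [-2.7  0.6  1.6] q [-0.45  0.32  0.37  1.86 -0.14  0.99  0.2 ]
cm [ 7.91 -2.44  0.09] turn 89.07
scene hub [0.5556 0.0841 0.214 ] 19
scene bar [295.5 168.5] 10 [0.6143 0.0864 0.19  ] r 0.0716 ang 2.6
```

Call:
{"method": "arm_command", "body": {"deltas": [{"xyz": [0,-0.8,0],"turn": 0,"jaw": 255},{"xyz": [0,-1.2,-1],"turn": 0,"jaw": 255},{"xyz": [0,-1.2,-3],"turn": 0,"jaw": 255},{"xyz": [-1,-1.2,-5],"turn": 0,"jaw": 255},{"xyz": [-3,-1.2,-7],"turn": 0,"jaw": 255}]}}

```text
clock: 5.42
position: [0.5253, 0.0035, 0.2704]
ee_rot: [1.96, 2.455, 0.002]
force: [-0.3, -0.1, -0.6]
width: 0.005
```

Call:
{"method": "arm_command", "body": {"deltas": [{"xyz": [-4,0,0],"turn": 0,"jaw": 255},{"xyz": [-8,0,0],"turn": 0,"jaw": 255},{"xyz": [-12,0,0],"turn": 0,"jaw": 255},{"xyz": [-16,0,0],"turn": 0,"jaw": 255},{"xyz": [-18,0,0],"turn": 0,"jaw": 255}]}}

```text
clock: 5.83
position: [0.5646, -0.1779, 0.2715]
ee_rot: [1.965, 2.447, -0.0]
force: [-0.3, 0.2, -0.9]
width: -0.0
```

```bash
python3 -c "
from h import *
go([.5428,.0832,.24],13);d=bars('scene');e=bars('top')
for n,d in (('top',e),('scene',d)):
    f=d['frame'][:,:,::-1]
    c=f[150:270,130:280] if n=='top' else f[135:195,235:335]
    cv2.imwrite('pics/%s6.png'%n,cv2.resize(c,(750,600) if n=='top' else (800,480),interpolation=cv2.INTER_CUBIC))
"
```

```text
t 5.8333 pos [ 0.5646 -0.1779  0.2715] yaw 12.47 tilt [ 0.002 -0.002 -1.   ] F [-0.3  0.2 -0.9] q [-0.13  0.36  0.48  1.62 -0.17  1.2   0.61]
cm [25.97  3.5   3.09] turn -0.53
scene bar [270.2 145.1] 8 [0.4798 0.0755 0.19  ] r 0.0635 ang -173.0
scene hub [0.5471 0.0813 0.214 ] 55
scene bar [295.5 168.5] 10 [0.6143 0.0864 0.19  ] r 0.0716 ang 2.6
scene line 4.65 mid [0.547 0.081 0.19 ]
top bar [202.1 185.5] 22 [0.6089 0.0884 0.19  ] r 0.0663 ang 4.5
top hub [0.5428 0.0832 0.214 ] 139
top bar [207.  238.7] 21 [0.4761 0.0776 0.19  ] r 0.067 ang -175.2
top line 4.67 mid [0.5425 0.083  0.19  ]
```

View pics/top6.png

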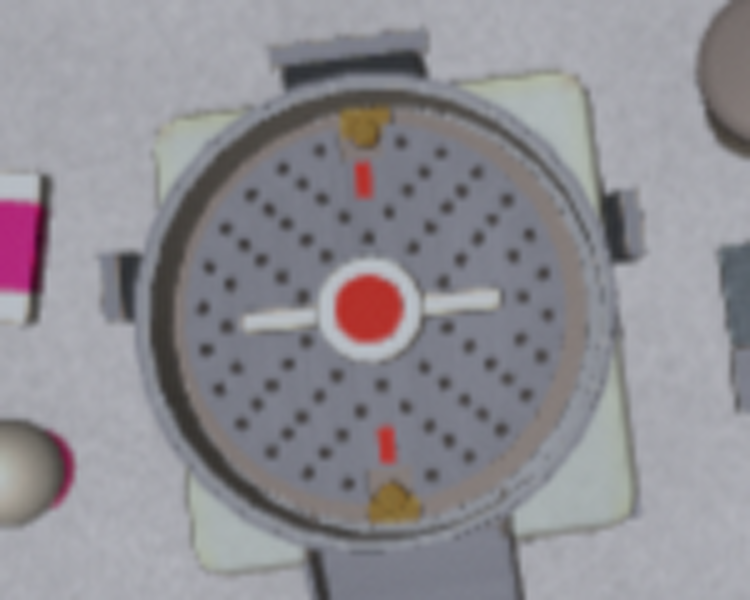

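View pics/scene6.png

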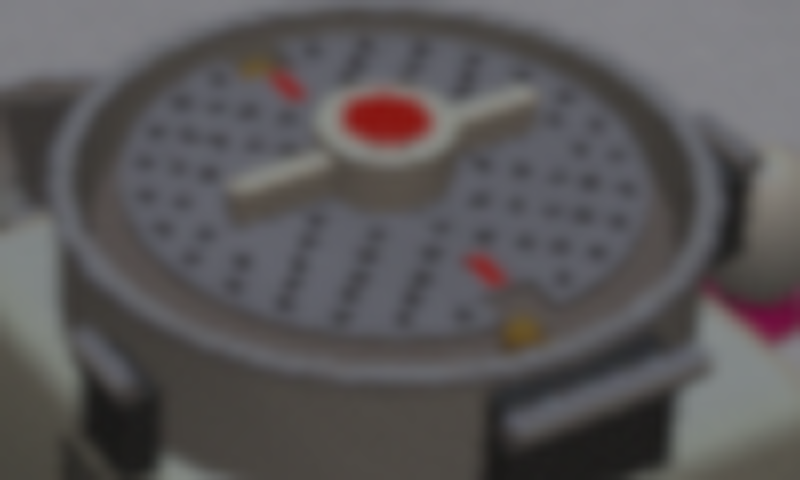

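The top view shows both pins standing inside their notches. The bars lie at 4.7° and the pins at about 3.7–4.5°, which is within the ±2.5° play. Next I'll press the hub.

Call:
{"method": "arm_command", "body": {"deltas": [{"xyz": [4,0.5,0],"turn": 0,"jaw": 255},{"xyz": [8,1,0],"turn": 0,"jaw": 255},{"xyz": [12,1.6,0],"turn": 0,"jaw": 255},{"xyz": [16,2.2,0],"turn": 0,"jaw": 255},{"xyz": [19,2.6,0],"turn": 0,"jaw": 255}]}}

```text
clock: 6.35
position: [0.5481, 0.0185, 0.2714]
ee_rot: [1.965, 2.449, 0.001]
force: [0.8, 0.5, -0.4]
width: 0.009
```

```bash
python3 -c "
from h import *
go([.5428,.0832,.22],13)"
```

```text
t 6.35 pos [0.5481 0.0185 0.2714] yaw 12.51 tilt [ 0.002 -0.    -1.   ] F [ 0.8  0.5 -0.4] q [-0.45  0.28  0.41  1.72 -0.12  1.16  0.21]
cm [6.44 0.87 5.14] turn -0.49
```

Call:
{"method": "arm_command", "body": {"deltas": [{"xyz": [3,0.4,0],"turn": 0,"jaw": 255},{"xyz": [6,0.8,1],"turn": 0,"jaw": 255},{"xyz": [6.4,0.9,3],"turn": 0,"jaw": 255},{"xyz": [6.4,0.9,4.5],"turn": 0,"jaw": 255},{"xyz": [6.4,0.9,5],"turn": 0,"jaw": 255}]}}

```text
clock: 6.77
position: [0.5413, 0.0846, 0.2199]
ee_rot: [-1.963, -2.452, 0.001]
force: [0.1, 0.0, -0.1]
width: 0.007
```

```bash
python3 -c "
from h import *
go([.5428,.0832,.214],13)"
```

```text
t 6.7667 pos [0.5413 0.0846 0.2199] yaw 12.65 tilt [-0.001 -0.001 -1.   ] F [ 0.1  0.  -0.1] q [-0.54  0.32  0.37  1.79 -0.13  1.05  0.11]
cm [-0.17  0.12  0.59] turn -0.35
```

Call:
{"method": "arm_command", "body": {"deltas": [{"xyz": [-0.1,0.1,0.3],"turn": 0,"jaw": 255},{"xyz": [-0.1,0.1,0.5],"turn": 0,"jaw": 255},{"xyz": [-0.1,0.1,0.7],"turn": 0,"jaw": 255},{"xyz": [-0.1,0.1,0.8],"turn": 0,"jaw": 255}]}}

```text
clock: 7.1
position: [0.5429, 0.0836, 0.2128]
ee_rot: [1.964, 2.451, 0.001]
force: [-2.9, 0.1, 6.2]
width: 0.006
```

Call:
{"method": "arm_command", "body": {"deltas": [{"xyz": [0,0,0.1],"turn": 0,"jaw": 255},{"xyz": [0,0,0.2],"turn": 0,"jaw": 255},{"xyz": [0,0,0.3],"turn": 0,"jaw": 255}]}}

```text
clock: 7.35
position: [0.543, 0.0835, 0.211]
ee_rot: [1.965, 2.451, 0.002]
force: [-4.0, 1.3, 7.8]
width: 0.004
```

The hub is moving down at about 8 N, the expected O-ring force. I'll keep pressing.

Call:
{"method": "arm_command", "body": {"deltas": [{"xyz": [0,0,0.15],"turn": 0,"jaw": 255},{"xyz": [0,0,0.3],"turn": 0,"jaw": 255},{"xyz": [0,0,0.4],"turn": 0,"jaw": 255},{"xyz": [0,0,0.5],"turn": 0,"jaw": 255}]}}

```text
clock: 7.68
position: [0.543, 0.0836, 0.2071]
ee_rot: [1.966, 2.451, 0.004]
force: [-5.7, -0.9, 7.3]
width: 0.007
```

Call:
{"method": "arm_command", "body": {"deltas": [{"xyz": [0,0,0.15],"turn": 0,"jaw": 255},{"xyz": [0,0,0.3],"turn": 0,"jaw": 255},{"xyz": [0,0,0.4],"turn": 0,"jaw": 255}]}}

```text
clock: 7.93
position: [0.543, 0.0836, 0.2043]
ee_rot: [-1.966, -2.45, -0.006]
force: [-4.5, 0.9, 7.0]
width: 0.0
```

Call:
{"method": "arm_command", "body": {"deltas": [{"xyz": [0,0,0.1],"turn": 0,"jaw": 255},{"xyz": [0,0,0.2],"turn": 0,"jaw": 255},{"xyz": [0,0,0.25],"turn": 0,"jaw": 255}]}}

```text
clock: 8.18
position: [0.5433, 0.0835, 0.2031]
ee_rot: [1.967, 2.449, 0.008]
force: [-5.8, -0.5, 14.4]
width: 0.009
```

Call:
{"method": "arm_command", "body": {"deltas": [{"xyz": [0,0,0.15],"turn": 0,"jaw": 255},{"xyz": [0,0,0.25],"turn": 0,"jaw": 255},{"xyz": [0,0,0.25],"turn": 0,"jaw": 255}]}}

```text
clock: 8.43
position: [0.5434, 0.0835, 0.203]
ee_rot: [1.968, 2.449, 0.011]
force: [-8.8, 0.5, 20.7]
width: 0.004
```

It has bottomed out at z = 0.203 with force rising to 21 N, so the hub went down about 10 mm. I'll lift off and check.

Call:
{"method": "arm_command", "body": {"deltas": [{"xyz": [0,0,-1],"turn": 0,"jaw": 255},{"xyz": [0,0,-3],"turn": 0,"jaw": 255},{"xyz": [0,0,-5],"turn": 0,"jaw": 255},{"xyz": [-2,0,-7],"turn": 0,"jaw": 255},{"xyz": [-5,0,-7],"turn": 0,"jaw": 255}]}}

```text
clock: 8.85
position: [0.5559, 0.0368, 0.277]
ee_rot: [1.96, 2.451, 0.021]
force: [1.3, -0.4, 0.5]
width: 0.007
```

Call:
{"method": "arm_command", "body": {"deltas": [{"xyz": [-4,0,0],"turn": 0,"jaw": 255},{"xyz": [-8,0,0],"turn": 0,"jaw": 255},{"xyz": [-12,0,0],"turn": 0,"jaw": 255},{"xyz": [-16,0,0],"turn": 0,"jaw": 255},{"xyz": [-18,0,0],"turn": 0,"jaw": 255}]}}

```text
clock: 9.27
position: [0.5954, -0.1453, 0.2767]
ee_rot: [1.965, 2.443, 0.018]
force: [-0.7, -0.8, 0.9]
width: 0.004
```

```bash
python3 -c "
from h import *
go([.5428,.0832,.24],13);d=bars('scene',.18,.204);e=bars('top',.18,.204)
D=e['depth'];o=np.load('top0.npz')['depth'];print('depth change hub',np.median(D[206:218,198:209]-o[206:218,198:209]),'table',np.median(D[300:330,100:140]-o[300:330,100:140]))
cv2.imwrite('pics/topfull.png',e['frame'][:,:,::-1])
for n,d in (('top',e),('scene',d)):
    f=d['frame'][:,:,::-1]
    c=f[150:270,130:280] if n=='top' else f[135:195,235:335]
    cv2.imwrite('pics/%s7.png'%n,cv2.resize(c,(750,600) if n=='top' else (800,480),interpolation=cv2.INTER_CUBIC))
"
```

```text
t 9.2667 pos [ 0.5954 -0.1453  0.2767] yaw 12.37 tilt [ 0.012  0.005 -1.   ] F [-0.7 -0.8  0.9] q [-0.17  0.39  0.47  1.57 -0.19  1.22  0.55]
cm [23.44 -0.29  3.73] turn -0.63
scene bar [270.2 148.1] 8 [0.4808 0.0752 0.18  ] r 0.0625 ang -172.7
scene hub [0.5473 0.0815 0.204 ] 54
scene bar [295.3 171.4] 11 [0.6141 0.0865 0.18  ] r 0.0714 ang 2.6
scene line 4.82 mid [0.5474 0.0809 0.18  ]
top bar [202.8 185.9] 23 [0.6091 0.0878 0.18  ] r 0.0665 ang 4.0
top hub [0.5424 0.0829 0.204 ] 133
top bar [207.3 238.7] 25 [0.4758 0.0781 0.18  ] r 0.0672 ang -175.6
top line 4.2 mid [0.5425 0.0829 0.18  ]
depth change hub 0.009918243 table -9.942055e-05
```

View pics/top7.png

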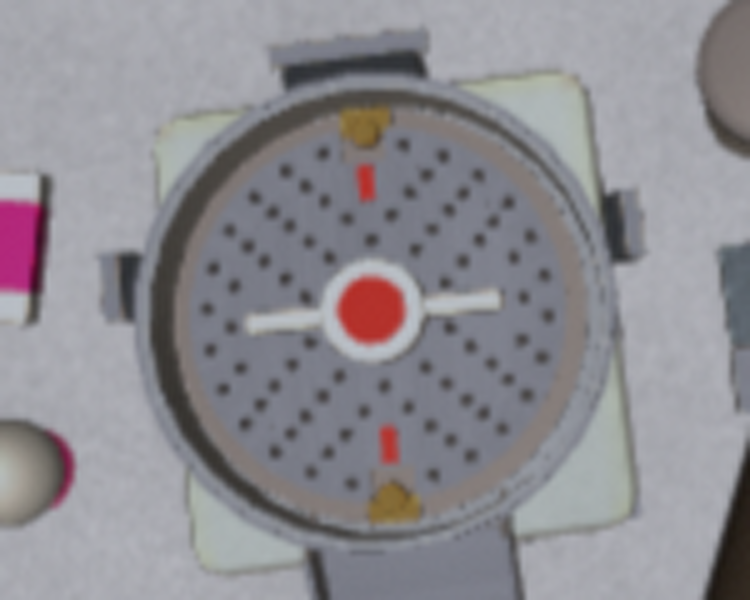

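View pics/scene7.png

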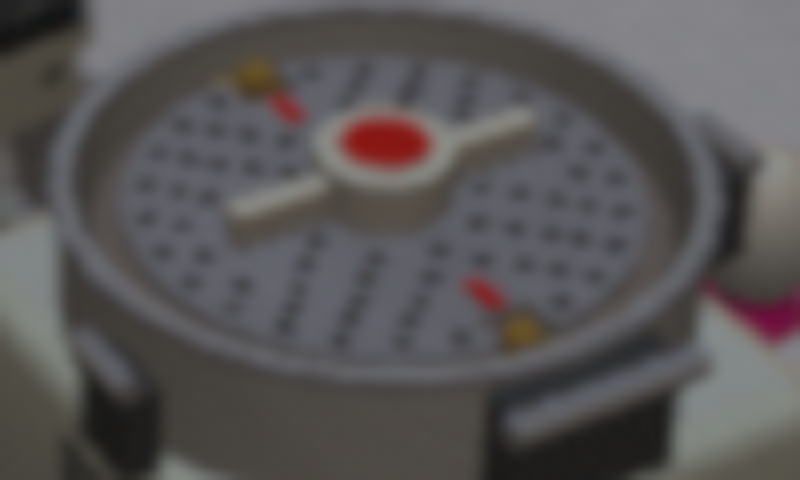

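View pics/topfull.png

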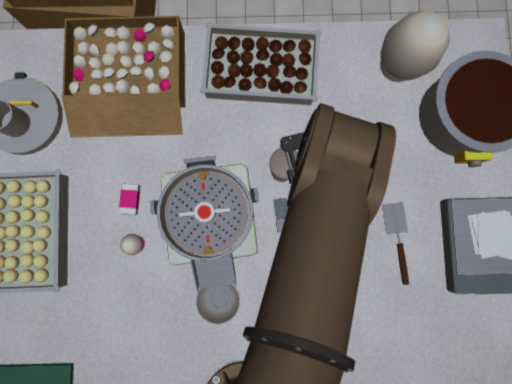

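The pictures show the disc down inside the chamber with both brass pins in their notches (full top image about (203,176) and (209,249)). The hub depth dropped 9.9 mm and the arm is clear. I'm handing in.

```bash
python3 -c "
from cell import sign_off
print(sign_off())"
```

```text
the job is handed in; nothing more can be done
None
```

The grating disc is fitted. I pushed its near wing about 80° counter-clockwise with closed fingertips until both notches were over the pins. Then I pressed the hub down until it stopped, lifted clear and handed the job in at about 9.3 s.

**Last checks:**
- **Seating:** The top camera showed the hub 9.9 mm lower than at the start, which agrees with the finger bottoming out at z = 0.203.
- **Notches on pins:** The two bars by the notches lie along 4.2° in the top view and 4.8° in the scene view. I put the pins at about 3.7–4.5°, so notch and pin centres agree to within about 2 mm. Both pictures show a pin standing in each notch.
- **Forces:** Wrist readings at the end of each move were about 4–5 N while turning the disc and at most about 22 N while pressing. I did not read the peaks within a move.
- **Arm and loose items:** The arm was clear of everything. The bar, egg and spatula look unmoved in the last top picture. The arm partly hid the pusher and nearly all of the brush, so I did not measure those two; the arm stayed above both.

**Disagreement:** The scene camera placed the disc's axis about 4 mm from where the top camera did. I used the top camera's position and relied on the scene view only for angles.

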